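Clear the casing plate and lay up a desk clock

ROBOT

A 6-joint arm with a two-finger parallel gripper is mounted at the origin on the work surface. World frame = base frame: x ahead of the robot, y to its left, z up, the work surface at z = 0. Lengths are in mm, angles in rad, forces in N, time in s.
With the tool pointing down it reaches from about 425 to 1125 mm from the base axis. Payload 14.9 kg.
Tool frame: the origin (TCP) lies midway between the tips of the shut fingers; the grasp point (between the pads) lies 19 mm behind it; z points along the fingers, y is the line along which they close (so a half turn about z gives the same grasp; the last joint's range is limited). The gripper opens to 91 mm and grips with 3 to 60 N. Pads are 32 mm wide; open, the fingers measure 118 mm over their backs; the gripper's body (76 mm by 178 mm) begins 60 mm behind the grasp point.
Start: joints at [1.198, 0.379, 1.734, -0, 1.028, -0.033], TCP at [233.317, 659.986, 213.932] pointing down, gripper open.
Joint ranges: [-2.77, 2.77], [-0.74, 2.19], [0, 2.66], [-1.06, 4.2], [0.31, 2.87], [-3.08, 3.08]. Speed limits (rad/s): [1.89, 1.89, 2.39, 3.14, 3.14, 3.14].

INTERFACE

Orientations are given as a unit quaternion [w, x, y, z].
In Python, from plant import manip, command_gripper, imaging, job gives the robot as it stands. Calls block until the motion is done:
- manip.reach(position, orientation): joint-space move of the TCP to a pose.
- manip.move_l(position, v=150, orientation=None): straight line of the TCP; orientation=None keeps the orientation; v is the mean speed in mm/s.
- manip.set_joints(angles): joint-space move.
- command_gripper(opening, grasp_force=None): opening from 0.0 (shut) to 1.0 (fully open); grasp_force is the grip in N (None keeps the last); returns when the fingers have stopped.
- manip.wait(seconds).
- manip.solve_ik(position, orientation): joint angles nearest the present ones, or None.
- imaging.snapshot(name): name is "scene" or "side" or "wrist"; returns a dict with "color" (400x640x3 uint8, red, green, blue), "fx", "fy", "cx", "cy" (pixels), "T" (4x4, takes a point from camera to world coordinates). Camera axes: x right, y down, z forward; pixel columns grow to the right and rows downward; lengths in mm; the calibration is good to about 2 mm. A picture is of the moment at which its call begins. There is no depth.
A pose or a line that the arm cannot do raises manip.Unreachable and nothing moves.
- job.close_job(): hands the job in; it is judged then, once.
Readings, each from a call of its own:
- manip.get_t(): time.
- manip.get_joints(): joint angles.
- manip.get_qd(): joint speeds.
- manip.get_joint_torque(): joint torques, N m.
- manip.get_position(): TCP position.
- manip.get_eef_rot(): TCP orientation.
- manip.get_contact_force(): force on the tool from outside, world axes, zero at the start.
- manip.get_wrist_torque(): the same for the moment, N m.
- manip.get_grip_width(): opening from 0.0 (shut) to 1.0 (fully open).
- manip.get_gripper_force(): force on a finger pad.
Only numpy, scipy, OpenCV 4.12 (cv2) and the standard library are available. Lean on these libraries where they do the work, as an engineer would, in place of code of your own. Each camera call takes 0.05 s, during which the arm holds its last target. There are 200 camera calls.

TASK

The head loupe was left standing over the round black casing plate: first hang it by its arched band over the middle of the metal bar, and let go. Then lay up the small desk clock on the plate, each part flat and centred: the brass movement at the bottom, the white dial on it, and the steel-rimmed glass bezel on top. Set things down gently rather than dropping them, and leave the screwdriver stand, the glass dome and the brass holder where they are.

Things in the scene. Friction and masses are not known exactly. Their poses are not given: they have to be found in the camera images.
- loupe: Head loupe: stiff dark band, an upright arch 14 mm wide (y), 4 mm thick, 144 mm span (x), 122 mm high. Feet 34 mm across, 30 mm tall, 70 mm either side: green loupe cup with yellow rim at +x, black pad at -x. Black cushion on the crown, 28 mm (x) by 16 mm (y), 121 to 147 mm up, to pinch across y. 0.12 kg. Origin: midway between the feet, at their underside; z up.
- loupe_grip (a point): Grip point in the cushion block on the loupe's crown, 145 mm above the feet; the block's top is 2 mm higher. Axes as loupe.
- loupe_crown (a point): Underside of the arch's crown, 118 mm above the feet: the point that comes to rest on the bar. Axes as loupe.
- rail: Fixed stand with a horizontal aluminium bar of 12 mm diameter, about 140 mm long, on a post at each end, each on a round foot about 60 mm across. The bar runs along the stand's y. Origin: on the table below the bar's middle.
- rail_mid (a point): Middle of the bar, on its centre line, 150 mm above the table (bar top 6 mm higher). The bar runs along y.
- plate: Fixed round casing plate: black with a grey flat top 80 mm across, foot 92 mm across, 14 mm high. Origin: centre of its underside on the table, top 14 mm above.
- movement: Brass clock movement: a disc 54 mm across and 14 mm thick with wheels drawn on top. A winding stem with a steel crown (8 mm across) sticks out of its rim towards +x, at 7 mm height, to 40 mm from the centre, so grip it across y. Nominal 0.12 kg. Origin: centre of its underside.
- dial: White ceramic dial on its spacer, with dark marks and blue hands: a disc 54 mm across, 10 mm thick, nominal 0.05 kg. Starts face up. Origin: centre of its underside.
- bezel: Steel-rimmed glass bezel: a flat disc 62 mm across, 12 mm thick, nominal 0.07 kg, clear in the middle. Origin: centre of its underside.
- tool_stand: Bystander: round screwdriver stand, 77 mm across at the foot, 126 mm tall with six upright screwdrivers. Not to be moved. Origin: centre of its underside.
- dome: Bystander: clear glass dust dome, 84 mm across, 80 mm tall with a knob on top. Not to be moved. Origin: centre of its underside.
- holder: Bystander: short brass cylinder (case holder), 54 mm across, 34 mm tall. Not to be moved. Origin: centre of its underside.
- press: Fixed green hand press, base 100 mm (x) by 75 mm (y), 212 mm tall, its curved arm above the base. An obstacle only. Origin: centre of its underside.
There are look-alikes about, which are no part of the job. Leave any turquoise look-alike of the bezel alone. Several things look just like the loupe: the one meant starts farthest to the robot's right.

How it is judged (in metres and radians):
On the way, in this order (a step that is already met when the one before it is completed fails the run):
1. the loupe hangs by its band over the bar, released (x of loupe_crown in the frame of rail between -0.02 and 0.02 m and y of loupe_crown in the frame of rail between -0.045 and 0.045 m and height (world z) of loupe_crown between 0.145 and 0.17 m and contact force between loupe and rail above 0.3 N and contact force between loupe and the fingers below 0.1 N and angle between loupe's own z axis and vertical below 0.25 rad), for 0.2 s.
2. the brass movement lies flat and centred on the plate (horizontal distance between movement and plate below 0.007 m and z of movement in the frame of plate between 0.011 and 0.017 m and angle between movement's own z axis and vertical below 0.1 rad and contact force between movement and plate above 0.05 N), for 0.2 s.
3. the white dial lies flat and centred on the movement (all of step 2 and horizontal distance between dial and plate below 0.007 m and z of dial in the frame of plate between 0.025 and 0.031 m and angle between dial's own z axis and vertical below 0.1 rad and contact force between dial and movement above 0.05 N), for 0.2 s.
At the end, for the whole second after the job is handed in: Loupe hangs released on the bar: crown within 45 mm of its middle along and 20 mm across, within 0.25 rad of upright. Movement, dial, bezel stacked in that order, each touching the one below, within 7 mm of the plate centre, 3 mm of its height, 0.1 rad of level. All at rest (all of step 1 and all of step 3 and horizontal distance between bezel and plate below 0.007 m and z of bezel in the frame of plate between 0.035 and 0.041 m and angle between bezel's own z axis and vertical below 0.1 rad and contact force between bezel and dial above 0.05 N and linear speed of each of loupe, movement, dial, bezel below 0.03 m/s).
It fails at once if the loupe falls freely (faster than 0.5 m/s, a fall of over about 12 mm) (linear speed of loupe above 0.5 m/s and contact force between loupe and the fingers below 0.05 N).
It fails at once if the movement falls freely (faster than 0.5 m/s, a fall of over about 12 mm) (linear speed of movement above 0.5 m/s and contact force between movement and the fingers below 0.05 N).
It fails at once if the dial falls freely (faster than 0.5 m/s, a fall of over about 12 mm) (linear speed of dial above 0.5 m/s and contact force between dial and the fingers below 0.05 N).
It fails at once if the bezel falls freely (faster than 0.5 m/s, a fall of over about 12 mm) (linear speed of bezel above 0.5 m/s and contact force between bezel and the fingers below 0.05 N).
It fails at once if the screwdriver stand, glass dome or brass holder is pushed more than 20 mm (distance of any of tool_stand, dome, holder from where it was at the start of the episode above 0.02 m).
It also fails if it takes over 72 s, if anything falls off the work surface, if the arm or the gripper's body presses on something with over 40 N, if the wrist force passes 120 N, or if a joint passes its speed limit or range.

## Working session

There is one attempt and no reset: what is moved stays moved. The work goes in short steps, each a Python script; the robot and the scene stay as the last script left them, time stands still between calls to the robot, and variables do not carry over. Pictures are saved under pics/ and viewed, at most 10 in all, crops included, and the job is handed in when it is done.

```bash
mkdir -p pics && ls
cat > h.py <<'E'
import numpy as np, cv2, json
from plant import manip, command_gripper, imaging, job
def snap(n, f):
    s=imaging.snapshot(n); cv2.imwrite(f'pics/{f}.png', s['color'][:,:,::-1])
    np.savez(f'pics/{f}.npz', **{k:np.asarray(v) for k,v in s.items()}); return s
def load(f): return dict(np.load(f'pics/{f}.npz'))
def pix(s,u,v,z):
    T=s['T']; d=T[:3,:3]@np.array([(u-s['cx'])/s['fx'],(v-s['cy'])/s['fy'],1]); o=T[:3,3]
    return o+d*(z-o[2])/d[2]
def proj(s,p):
    q=np.linalg.inv(s['T'])@np.append(p,1); return np.array([s['fx']*q[0]/q[2]+s['cx'], s['fy']*q[1]/q[2]+s['cy']])
E
python3 - <<'E'
from h import *
for n in ('scene','side','wrist'):
    s=snap(n,n+'0'); print(n,s['fx'],s['fy'],s['cx'],s['cy'],np.round(s['T'],3).tolist())
print(manip.get_eef_rot(), manip.get_t())
E
```

```text
pics
scene 443.69526409031675 443.69526409031675 316.38615824259267 199.09038403708087 [[-0.148, 0.818, -0.556, 1183.749], [0.989, 0.13, -0.073, 29.12], [0.013, -0.561, -0.828, 1053.427], [0.0, 0.0, 0.0, 1.0]]
side 370.1865341599932 370.1865341599932 325.3875577469762 202.09388681578037 [[0.823, -0.375, 0.426, 131.705], [-0.568, -0.542, 0.62, -677.06], [-0.002, -0.752, -0.659, 754.062], [0.0, 0.0, 0.0, 1.0]]
wrist 321.9818966512772 321.9818966512772 325.6646789347389 199.93347097426806 [[0.332, 0.909, 0.252, 162.113], [0.943, -0.32, -0.09, 684.71], [-0.001, 0.268, -0.963, 384.493], [0.0, 0.0, 0.0, 1.0]]
[-8.63946355e-05  1.69100898e-01  9.85598671e-01 -3.73569530e-04] 0.15
```

View pics/scene0.png

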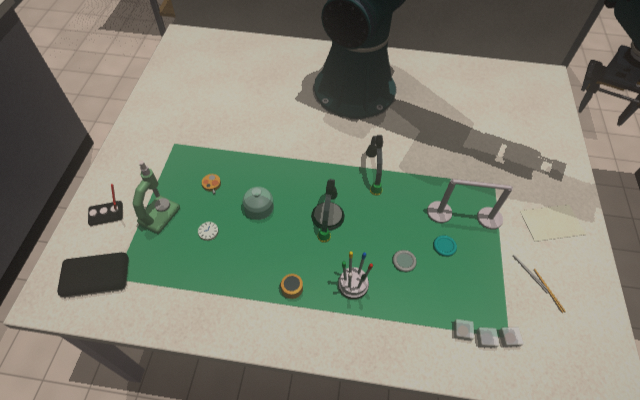

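View pics/side0.png

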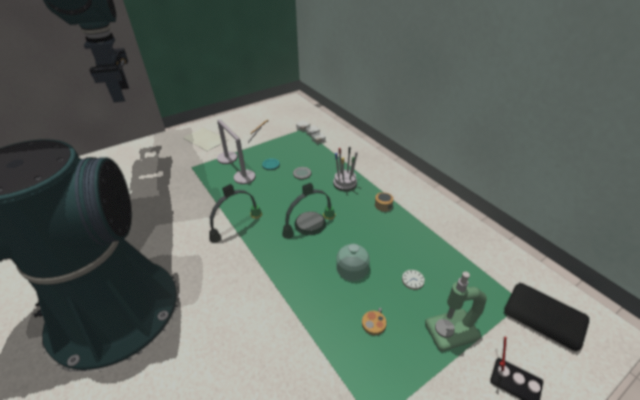

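The scene view shows two loupes. One stands over the black plate, with its cushion at (331,186) and green foot at (324,234). The other has its cushion at about (377,142) and green foot at (377,188). In this view +y runs to the right, so the loupe over the plate is farthest to the robot's right, which also fits the task.

The other parts:
- **Movement:** brass at (211,182), not the brass holder at (291,285).
- **Dial:** white at (208,231).
- **Bezel:** grey at (405,261), not the turquoise one at (445,245).
- **Rail:** bar from (452,183) to (510,188).

I'll check this choice in a close crop.

Run:
```python
import cv2,numpy as np
im=cv2.imread('pics/scene0.png')
a=cv2.resize(im[130:250,290:430],None,fx=4,fy=4,interpolation=cv2.INTER_CUBIC) #560x480
b=cv2.resize(im[160:250,185:245],None,fx=4,fy=4,interpolation=cv2.INTER_CUBIC) #240x360
c=np.zeros((480,800,3),np.uint8); c[:,:560]=a; c[:360,560:]=b
cv2.imwrite('pics/crop1.png',c)
c=cv2.resize(im[165:280,390:520],None,fx=5,fy=5,interpolation=cv2.INTER_CUBIC)
cv2.imwrite('pics/crop2.png',c)
```

```text
(no output)
```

View pics/crop1.png

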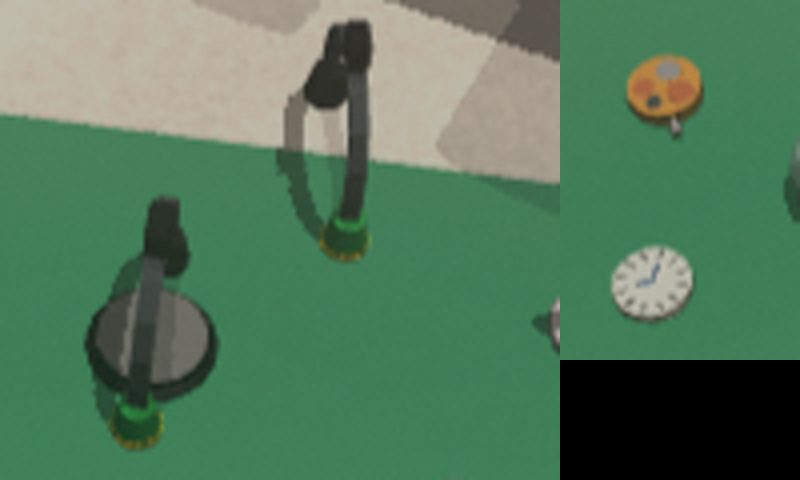

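View pics/crop2.png

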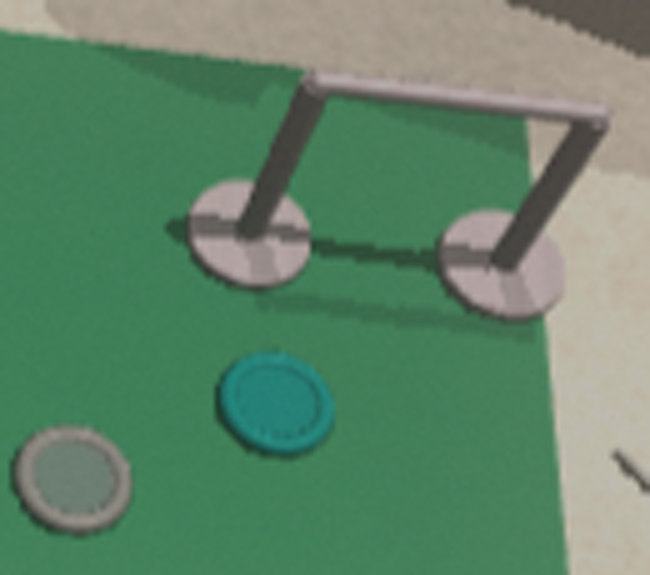

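The crops confirm the choice. The loupe over the plate has its cushion top at about (330.5,180.5) and green cup at about (324,235). The movement's stem points down the image, towards +x, at about (214,192). The grey-rimmed bezel is at about (404.5,261), and the turquoise one is separate. Next I'll turn these into coordinates.

Run:
```python
from h import *
s=load('scene0'); side=load('side0')
c1=lambda x,y:(290+(x+.5)/4-.5,130+(y+.5)/4-.5)
c1b=lambda x,y:(185+(x-560+.5)/4-.5,160+(y+.5)/4-.5)
c2=lambda x,y:(390+(x+.5)/5-.5,165+(y+.5)/5-.5)
def P(n,uv,z): p=pix(s,*uv,z); print(n,np.round(uv,1),np.round(p[:2]),'side px',np.round(proj(side,p),1)); return p
P('cushion top',c1(163,204),147); P('green cup mid',c1(137,415),15); P('black pad',c1(168,252),25)
P('loupe2 cush',c1(355,26),147);P('loupe2 cup',c1(346,232),15)
a=P('plate top',c1(152,340),14)
P('plate L',c1(96,340),14);P('plate R',c1(208,340),14)
P('bar a',c2(316,84),153);P('bar b',c2(600,119),153)
P('footA',c2(249,233),4);P('footB',c2(502,263),4)
P('movement',c1b(664,87),14);P('stem',c1b(677,131),7);P('dial',c1b(652,283),10)
P('bezel',c2(72,477),12);P('turq',c2(275,400),12)
P('tools',(353,288),5);P('dome',(258,207),20);P('holder',(291.5,283),34);P('press',(158,214),5)
```

```text
cushion top [330.4 180.6] [513. -24.] side px [304.  186.7]
green cup mid [323.9 233.4] [593. -26.] side px [329.2 212.4]
black pad [331.6 192.6] [464. -22.] side px [290.4 226.9]
loupe2 cush [378.4 136.1] [342.  86.] side px [225.8 188.3]
loupe2 cup [376.1 187.6] [419. 102.] side px [256.2 210.9]
plate top [327.6 214.6] [531. -24.] side px [311.3 220.5]
plate L [313.6 214.6] [537. -62.] side px [320.5 227.4]
plate R [341.6 214.6] [525.  14.] side px [302.5 213.8]
bar a [452.8 181.4] [471. 283.] side px [239.1 138.4]
bar b [509.6 188.4] [470. 424.] side px [221.  119.9]
footA [439.4 211.2] [465. 285.] side px [244.1 177.4]
footB [490.  217.2] [463. 426.] side px [226.6 157.9]
movement [210.6 181.4] [ 472. -374.] side px [374.7 321.7]
stem [213.9 192.4] [ 503. -357.] side px [380.1 310.6]
dial [207.6 230.4] [ 629. -338.] side px [414.  278.8]
bezel [404. 260.] [637. 191.] side px [303.  171.7]
turq [444.6 244.6] [575. 296.] side px [271.6 162.9]
tools [353 288] [732.  68.] side px [347.6 182.1]
dome [258 207] [ 541. -218.] side px [355.7 261. ]
holder [291.5 283. ] [754. -84.] side px [384.7 197.6]
press [158 214] [ 597. -490.] side px [453.  333.8]
```

Run:
```python
from h import *
Q=[0,0,1,0]
for n,p,q in [('l',(515,-24,290),[0,0,1,0]),('l2',(515,-24,290),[0,1,0,0]),('r',(468,354,164),[0,0,1,0]),('r2',(468,354,164),[0,1,0,0]),('m',(472,-374,40),[0,0,1,0]),('m2',(472,-374,40),[0,1,0,0])]:
    j=manip.solve_ik(p,q); print(n,None if j is None else np.round(j,2))
t=manip.get_t(); manip.reach((515,-24,290),Q); print(manip.get_t()-t)
s=snap('wrist','w1'); print(np.round(s['T'],3).tolist())
snap('scene','s1')
```

```text
l [-0.09 -0.01  2.05 -0.    1.1  -1.66]
l2 [-0.09 -0.01  2.05 -0.    1.1   1.48]
r [ 0.61  0.27  1.99 -0.    0.88 -0.96]
r2 [ 0.61  0.27  1.99 -0.    0.88  2.18]
m [-0.71  0.48  1.98 -0.    0.68 -2.28]
m2 [-0.71  0.48  1.98 -0.    0.68  0.86]
2.625
[[-0.002, 0.964, 0.268, 439.689], [1.0, 0.002, -0.0, -23.771], [-0.001, 0.268, -0.964, 461.078], [0.0, 0.0, 0.0, 1.0]]
```

View pics/w1.png

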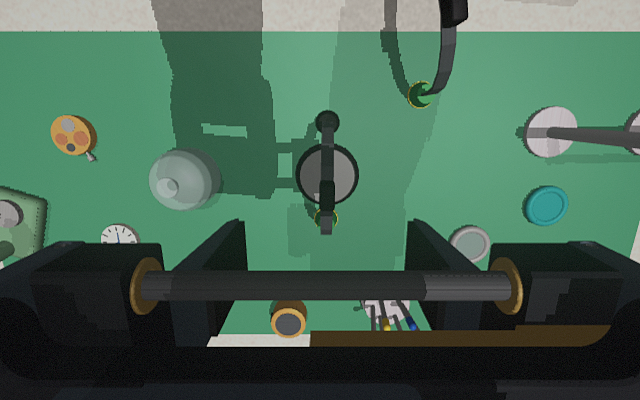

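The wrist view shows the loupe arch at u≈327, its black foot at (327,122), its green and yellow foot at (326,217) and the plate at (327,174). The movement is at (74,135) with its stem at (93,158), and the dial is at the left edge. I'll fit the positions from this view.

Run:
```python
from h import *
s=load('w1'); sc=load('scene0')
for x in (518,524,530):
    print(x,[np.round(proj(s,(x+a,-24,z)),0).tolist() for a,z in ((-14,147),(14,147),(-14,121),(14,121),(-70,30),(70,30))])
P=lambda n,u,v,z: print(n,np.round(pix(s,u,v,z)[:2],1))
P('blackfoot',327,122,30);P('plate',327.3,174,14);P('plateL',298,174,14);P('plateR',357,174,14);P('cup',326,217,30);P('mov',74,135,14);P('stem',93,158,7);P('bezel',469,243,12);P('dial',119,240,10)
P('cush edge lo',326,234,147);P('cush edge lo',326,212,147);P('cush edge hi',326,181,147)
P('barL',545,128,156);P('footL',552,131,4);
# plate gray ellipse fits
hsv=cv2.cvtColor(s['color'],cv2.COLOR_RGB2HSV)
m=((hsv[...,0]<25)&(hsv[...,1]>100)).astype(np.uint8)
n,l,st,c=cv2.connectedComponentsWithStats(m)
for i in range(1,n):
    if st[i,4]>100: print('orange',st[i],c[i])
a=cv2.resize(s['color'][100:250,270:390,::-1],None,fx=4,fy=4,interpolation=cv2.INTER_CUBIC); cv2.imwrite('pics/cw1.png',a)
```

```text
518 [[325.0, 178.0], [325.0, 205.0], [326.0, 173.0], [325.0, 198.0], [326.0, 117.0], [325.0, 219.0]]
524 [[325.0, 184.0], [325.0, 210.0], [326.0, 178.0], [325.0, 203.0], [326.0, 122.0], [325.0, 223.0]]
530 [[325.0, 189.0], [325.0, 216.0], [326.0, 184.0], [325.0, 209.0], [326.0, 127.0], [325.0, 227.0]]
blackfoot [454.1 -22.2]
plate [525.9 -21.6]
plateL [526.  -62.9]
plateR [525.9  20.3]
cup [584.4 -23.3]
mov [ 472.5 -367.5]
stem [ 504.9 -352.7]
bezel [631.2 191.8]
dial [ 628.2 -335.1]
cush edge lo [563.8 -23.4]
cush edge lo [539.7 -23.4]
cush edge hi [507.4 -23.5]
barL [455.  179.1]
footL [466.6 290.7]
orange [  51  115   46   40 1224] [ 73.89787582 135.11519608]
orange [129 257  33  58 922] [141.64642082 286.18763557]
orange [490 257  34  58 906] [509.96467991 286.86423841]
orange [271 300  36  38 669] [289.3916293  314.55754858]
orange [ 310  318  301   29 5328] [465.32732733 336.90990991]
```

View pics/cw1.png

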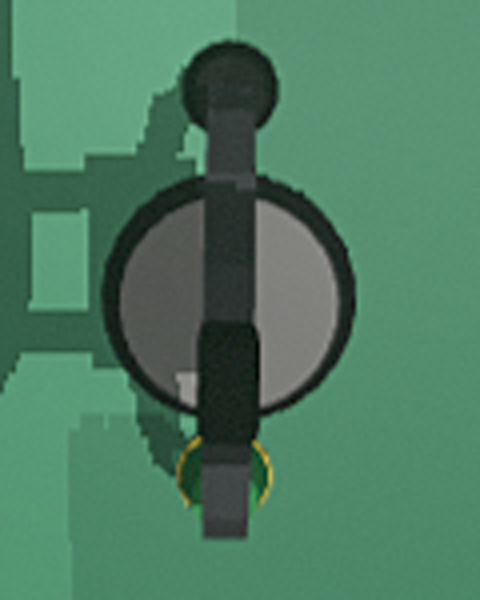

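Loupe centre is about (525,-22) with yaw near 0, so I'll grasp it and carry it to the rail.

Run:
```python
from h import *
manip.move_l((525,-22,290),150)
manip.move_l((525,-22,126),150)
command_gripper(0.0,20); print('w',manip.get_grip_width(),manip.get_gripper_force())
manip.move_l((525,-22,140),60)
w=manip.get_grip_width(); print(w,manip.get_contact_force())
if 0.1<w<0.25:
    manip.move_l((525,-22,302),150)
    manip.move_l((468,354,302),200)
    print(manip.get_grip_width(),manip.get_t(),manip.get_contact_force()); snap('wrist','w2'); snap('scene','s2'); snap('side','d2')
```

```text
w 0.17221269074620438 19.997948706150055
0.1758408291177234 [-0.29112934  0.85937683 -1.85364184]
0.17378467780290405 9.1667 [-2.43804219e-04  6.97096352e-01 -6.78832455e-01]
```

View pics/w2.png

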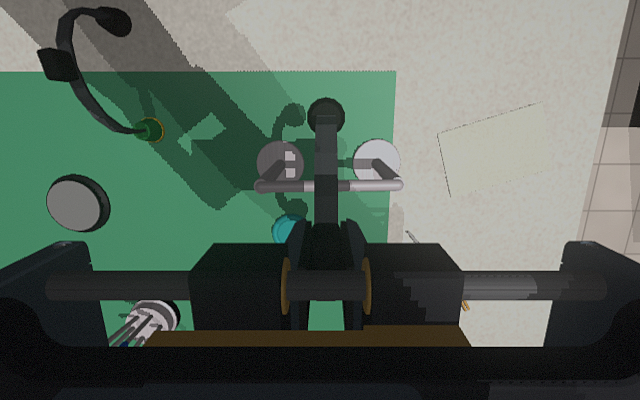

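The wrist view shows the loupe held upright. The bar runs from (260,187) to (400,184), the rail feet are at (279,160) and (376,158), and the bare plate is at (75,203).

Run:
```python
from h import *
s=load('w2')
for n,u,v,z in (('a',257,187,150),('b',401,184.5,150),('fa',279.5,161,4),('fb',376.5,160,4),('plate',75,202,14)): print(n,np.round(pix(s,u,v,z)[:2],1))
a=(pix(s,257,187,150)+pix(s,401,184.5,150))/2; x,y=a[:2]; print(x,y)
if abs(x-468)<8 and abs(y-354)<10:
    x=(x+467)/2; y=(y+354)/2
    manip.move_l((x,y,302),100); manip.move_l((x,y,176),120); manip.wait(.3)
    f0=manip.get_contact_force()[2]; print('f0',f0)
    for z in np.arange(173,155,-1.):
        manip.move_l((x,y,z),25); manip.wait(.1); f=manip.get_contact_force()[2]-f0
        if f>1.5: break
    print('z',z,f,manip.get_grip_width(),manip.get_t()); snap('side','d3'); snap('scene','s3'); snap('wrist','w3')
```

```text
a [468.7 282.4]
b [466.  430.6]
fa [464.  285.5]
fb [462.5 427.3]
plate [523.8 -18.8]
467.37077481521976 356.47058306380563
f0 -0.7128918080164965
z 163.0 12.706173193668107 0.1763090886179491 14.9333
```

Contact came at TCP z 163–164, as expected. Releasing gently.

Run:
```python
from h import *
x,y,_=manip.get_position()
manip.move_l((x,y,163.8),10); print(manip.get_contact_force())
command_gripper(0.5); manip.wait(.3)
snap('side','d4a')
manip.move_l((x,y,260),120); manip.wait(.1)
snap('scene','s4'); snap('wrist','w4'); b=snap('side','d4'); a=load('d4a'); print(manip.get_t())
im=[cv2.resize(i[130-40:260-40,180:300,::-1] if k<2 else i[120:250,420:540,::-1],None,fx=2.2,fy=2.2,interpolation=cv2.INTER_CUBIC) for k,i in enumerate((a['color'],b['color'],load('s4')['color']))]
cv2.imwrite('pics/c4.png',np.hstack(im))
```

```text
[-0.43440481 -1.04304167  4.09837024]
17.5167
```

View pics/c4.png

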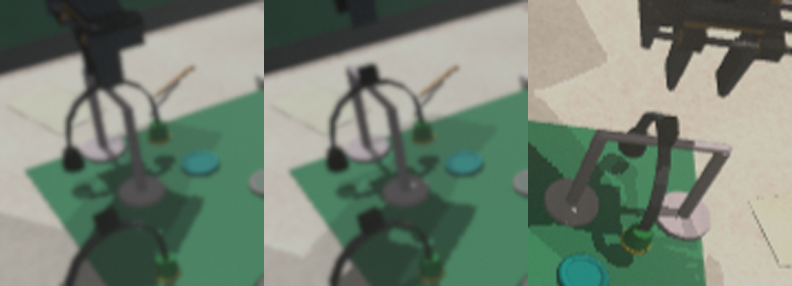

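The loupe hangs upright at mid-bar, clear of the gripper. In the right panel the crown sits at about (663,135), between the bar ends at 600 and 728. Next I'll look at the movement and dial from above.

Run:
```python
from h import *
manip.reach((520,-350,280),[0,0,1,0]); manip.wait(.1)
s=snap('wrist','w5'); print(manip.get_t(),np.round(manip.get_joints(),2))
```

```text
20.175 [-0.63  0.19  1.85  0.    1.1  -2.2 ]
```

View pics/w5.png

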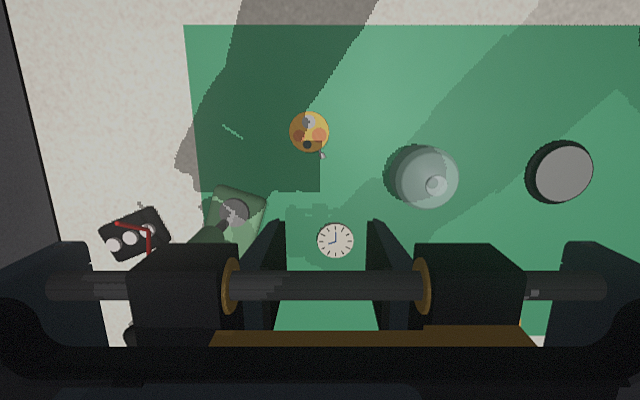

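The view shows the movement at (309,132) with its stem at (322,155), the dial at (335,240) and the bare plate at (563,172). The press base corners are at (212,186) and (267,195). Now I'll fit circles to get positions.

```bash
cat >> h.py <<'E'
from scipy.optimize import least_squares
def circ(s,mask,seed,z):
    """world circle fit to the outline of the mask blob at seed (u,v), at height z"""
    mask=cv2.morphologyEx(mask.astype(np.uint8),cv2.MORPH_CLOSE,np.ones((5,5)))
    mask=cv2.morphologyEx(mask,cv2.MORPH_OPEN,np.ones((5,5)))
    l=cv2.connectedComponents(mask)[1]; k=l[seed[1],seed[0]]
    if k==0: return None
    c=cv2.convexHull(max(cv2.findContours((l==k).astype(np.uint8),cv2.RETR_EXTERNAL,cv2.CHAIN_APPROX_NONE)[0],key=len))[:,0]
    w=np.array([pix(s,u,v,z)[:2] for u,v in c]); m=w.mean(0)
    r=least_squares(lambda p:np.hypot(*(w-p[:2]).T)-p[2],[*m,27],loss='soft_l1').x
    return np.round(r,1)
E
python3 - <<'E'
from h import *
s=load('w5'); h=cv2.cvtColor(s['color'],cv2.COLOR_RGB2HSV).astype(int); H,S,V=h[...,0],h[...,1],h[...,2]
green=(H>60)&(H<90)&(S>60)
print('mov',circ(s,~green&(S>30),(309,138),14),circ(s,(H<25)&(S>100),(309,138),14))
print('dial',circ(s,(S<60)&(V>110),(345,245),10))
print('plate',circ(s,~green&(V>90),(563,172),14),circ(s,~green,(563,172),14), h[172,563],h[172,535])
P=lambda n,u,v,z: print(n,np.round(pix(s,u,v,z)[:2],1))
P('mov',309,132,14);P('stem',322.5,155,7);P('dial',335,240,10);P('p1',212,186,10);P('p2',267,195,10);P('dome',423,178,0)
s=load('w4');print(s['T'][:3,3])
E
```

```text
mov [ 472.3 -372.3   27.1] [ 472.1 -372.6   26.3]
dial [ 629.9 -335.7   27.1]
plate [528.5 -21.9  38.4] [526.7 -29.   44.7] [ 30   4 130] [76 74 38]
mov [ 472.6 -372. ]
stem [ 504.1 -354.2]
dial [ 628.7 -335.8]
p1 [ 547.5 -509.4]
p2 [ 560.4 -432.8]
dome [ 537.5 -210.8]
[391.93568923 355.10958205 430.33907466]
```

```bash
cat >> h.py <<'E'
def Q(y): return [0,-np.sin(y/2),np.cos(y/2),0]
def pick(x,y,yaw,z=3,f=20,lo=.5):
    command_gripper(0.95)
    manip.reach((x,y,90),Q(yaw)); manip.move_l((x,y,z),90)
    command_gripper(0.0,f); manip.wait(.1); w=manip.get_grip_width()
    print('grip',w*91,manip.get_gripper_force(),np.round(manip.get_contact_force(),1))
    assert w>lo,'missed'
    manip.move_l((x,y,z+10),50); manip.move_l((x,y,200),200); print('after lift',manip.get_grip_width()*91)
E
python3 - <<'E'
from h import *
pick(472.3,-372.3,0.2)
manip.move_l((528,-22,230),220,Q(0)); manip.wait(.15)
s=snap('wrist','w6'); h=cv2.cvtColor(s['color'],cv2.COLOR_RGB2HSV).astype(int); H,S,V=h[...,0],h[...,1],h[...,2]
green=(H>60)&(H<90)&(S>60); uv=proj(s,(527,-22,14)).astype(int); print(uv,manip.get_t())
print('plate',circ(s,~green&(V>90),uv,14),circ(s,~green&(V>60),uv,14))
E
```

```text
grip 53.30518004978191 20.000442266464233 [-0.6  0.3  3.1]
after lift 53.22850211617778
[326 173] 26.9833
plate None [584.4 -23.7  88.7]
```

View pics/w6.png

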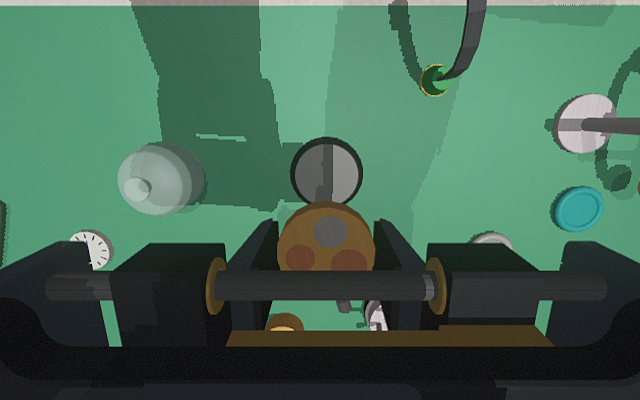

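The movement is held at about (326,237), and the plate's grey top spans u 297–357 with its upper edge at v≈144.

Run:
```python
from h import *
s=load('w6'); c=s['color'].astype(int); sat=c.max(2)-c.min(2)
m=((sat<14)&(c.max(2)>70)).astype(np.uint8); m[203:]=0; m[:130]=0; m[:,:285]=0; m[:,370:]=0
pts=[]
for v in range(140,196,2):
    r=np.where(m[v])[0]
    if len(r)>8: pts+= [pix(s,r[0]-.5,v,14)[:2],pix(s,r[-1]+.5,v,14)[:2]]
w=np.array(pts)
print('w6',least_squares(lambda p:np.hypot(*(w-p[:2]).T)-p[2],[527,-22,40],loss='soft_l1').x,least_squares(lambda p:np.hypot(*(w-p[:2]).T)-40,[527,-22],loss='soft_l1').x)
s=load('s4'); c=s['color'].astype(int); sat=c.max(2)-c.min(2); uv=proj(s,(527,-22,14)).astype(int); print(uv,c[uv[1],uv[0]])
print('s4',circ(s,(sat<22)&(c.max(2)>70),uv,14))
```

```text
w6 [528.94879504 -21.90130395  38.95263803] [530.02086614 -21.87402863]
[328 213] [117 117 107]
s4 [526.8 -24.7  38.8]
```

```bash
cat >> h.py <<'E'
PX,PY=528.5,-22.2
def place(z,op):
    """lower to TCP z (expected contact), release gently"""
    manip.move_l((PX,PY,z+30),150); manip.move_l((PX,PY,z+4),60); manip.wait(.2)
    f0=manip.get_contact_force()[2]
    for zz in np.arange(z+2,z-3.1,-.7):
        manip.move_l((PX,PY,zz),20); manip.wait(.08); f=manip.get_contact_force()[2]-f0
        if f>2: break
    print('contact z',zz,'f',f)
    command_gripper(op); manip.wait(.2)
    manip.move_l((PX,PY,zz+25),80); manip.move_l((PX,PY,230),220); manip.wait(.05)
E
python3 - <<'E'
from h import *
place(17,.8); s=snap('wrist','w7'); snap('scene','s7'); print(manip.get_t())
c=s['color']; h=cv2.cvtColor(c,cv2.COLOR_RGB2HSV).astype(int); H,S,V=h[...,0],h[...,1],h[...,2]
uv=proj(s,(PX,PY,28)).astype(int); print(uv,h[uv[1]+8,uv[0]])
print('mov',circ(s,(H<25)&(S>60),uv,28))
cv2.imwrite('pics/c7.png',cv2.resize(c[120:260,250:400,::-1],None,fx=3,fy=3))
E
```

```text
contact z 16.900000000000002 f 6.086229038375168
32.7833
[325 178] [ 19 141 110]
mov [527.9 -22.7  26.9]
```

View pics/c7.png

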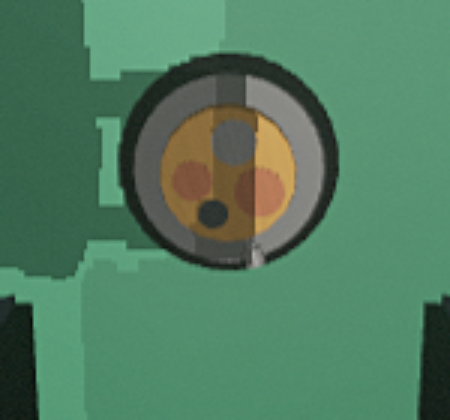

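The movement is centred on the plate: in the crop it is at (228,173) and the grey ring at (229,167), and the difference is the parallax expected from its height. The fit gives an error under 1 mm. I've now viewed 11 pictures, which is one over the limit, so from here I'll check by numbers only. Next is the dial.

Run:
```python
from h import *
pick(629.5,-335.7,0.8)
manip.move_l((PX,PY,200),250,Q(0)); place(31,.8)
s=snap('wrist','w8'); h=cv2.cvtColor(s['color'],cv2.COLOR_RGB2HSV).astype(int); H,S,V=h[...,0],h[...,1],h[...,2]
uv=proj(s,(PX+10,PY+10,38)).astype(int)
print('dial',circ(s,(S<60)&(V>110),uv,38),circ(s,(S<60)&(V>130),uv,38),manip.get_t())
manip.reach((600,190,240),Q(0)); manip.wait(.1)
s=snap('wrist','w9'); h=cv2.cvtColor(s['color'],cv2.COLOR_RGB2HSV).astype(int); H,S,V=h[...,0],h[...,1],h[...,2]
uv=proj(s,(633,191,12)).astype(int); g=(H>60)&(H<90)&(S>60); print(uv,h[uv[1],uv[0]],manip.get_t())
for off in ((0,0),(0,-25),(25,0)):
    uv=proj(s,(633+off[1],191+off[0],12)).astype(int); print(circ(s,~g,uv,12),circ(s,(S<50),uv,12))
```

```text
grip 53.19961803068177 20.000285804271698 [-1.6  0.7  3.2]
after lift 52.665335101758714
contact z 30.89999999999999 f 5.080159374587358
dial [524.3 -17.8  32.1] None 44.6917
[327 198] [ 75  32 160] 45.7417
[635.1 194.5  30.3] [635.  194.5  30.2]
[635.1 194.5  30.3] [635.  194.5  30.2]
[635.1 194.5  30.3] [635.  194.5  30.2]
```

The bezel is at (635,194.5) with a fitted radius of 30.3, against 31 expected. The dial fit merged with the plate, so I'll redo it offline.

Run:
```python
from h import *
s=load('w8'); c=s['color'].astype(int); 
for r,z,n in ((27,38,'dial'),(40,14,'plate')):
    pass
# edge-based: for dial, radial max gradient along world rays at z=38 around nominal
g=cv2.GaussianBlur(s['color'],(3,3),0).astype(float)
def radial(z,r0,r1,x0,y0):
    P=[];R=np.arange(r0,r1,.5)
    for t in np.linspace(0,2*np.pi,72,endpoint=False):
        uv=np.array([proj(s,(x0+r*np.cos(t),y0+r*np.sin(t),z)) for r in R],np.float32)
        v=cv2.remap(g.astype(np.float32),uv[None,:,0].copy(),uv[None,:,1].copy(),cv2.INTER_LINEAR)[0]
        d=np.abs(v[2:]-v[:-2]).sum(1); k=d.argmax()+1; P.append((x0+R[k]*np.cos(t),y0+R[k]*np.sin(t)))
    w=np.array(P); return np.round(least_squares(lambda p:np.hypot(*(w-p[:2]).T)-p[2],[x0,y0,(r0+r1)/2],loss='soft_l1',f_scale=.5).x,1)
print('dial',radial(38,22,34,PX,PY)); print('plate',radial(14,35,45,PX,PY))
```

```text
dial [529.3 -22.4  27.1]
plate [530.3 -23.   39.8]
```

The dial is within 1.2 mm of the plate centre with a fitted radius of 27.1. Now the bezel.

```bash
sed -i 's/^PX,PY=.*/PX,PY=529.0,-22.4/' h.py
python3 - <<'E'
from h import *
pick(635.2,194.5,0.0)
manip.move_l((PX,PY,200),250); place(41,.9)
s=snap('wrist','w10'); snap('scene','s10'); snap('side','d10'); print(manip.get_t())
g=cv2.GaussianBlur(s['color'],(3,3),0).astype(np.float32)
def radial(z,r0,r1,x0,y0):
    P=[];R=np.arange(r0,r1,.5)
    for t in np.linspace(0,2*np.pi,72,endpoint=False):
        uv=np.array([proj(s,(x0+r*np.cos(t),y0+r*np.sin(t),z)) for r in R],np.float32)
        v=cv2.remap(g,uv[None,:,0].copy(),uv[None,:,1].copy(),cv2.INTER_LINEAR)[0]
        k=np.abs(v[2:]-v[:-2]).sum(1).argmax()+1; P.append((x0+R[k]*np.cos(t),y0+R[k]*np.sin(t)))
    w=np.array(P); return np.round(least_squares(lambda p:np.hypot(*(w-p[:2]).T)-p[2],[x0,y0,(r0+r1)/2],loss='soft_l1',f_scale=.5).x,1)
print('bezel',radial(50,26,37,PX,PY))
# loupe unchanged since hanging?
a,b=load('s4')['color'].astype(int),load('s10')['color'].astype(int)
print('loupe diff',np.abs(a-b)[165:250,440:515].mean(), (np.abs(a-b)[165:250,440:515].max(2)>60).sum())
E
```

```text
grip 60.85097693800204 20.000448524951935 [-1.4 -0.3  4.6]
after lift 61.098905323314376
contact z 40.89999999999999 f 6.198423699983632
56.5167
bezel [530.4 -22.1  30.6]
loupe diff 8.21213071895425 272
```

Run:
```python
from h import *
for n in ('s4','s10'):
    s=load(n); h=cv2.cvtColor(s['color'],cv2.COLOR_RGB2HSV)[160:250,440:515].astype(int)
    for nm,m in (('yellow',(h[...,0]>18)&(h[...,0]<45)&(h[...,1]>110)),('black',h[...,2]<45)):
        v,u=np.nonzero(m); print(n,nm,len(u),np.round([u.mean()+440,v.mean()+160],1))
print([np.round(proj(load('s10'),p),1) for p in ((467.5+70,355.5,40),(467.5,355.5,185),(467.5-70,355.5,50))])
```

```text
s4 yellow 24 [468.1 232.4]
s4 black 0 [nan nan]
s10 yellow 24 [467.5 232.3]
s10 black 0 [nan nan]
[array([469.6, 230.3]), array([485.9, 176.3]), array([468.5, 185.7])]<stdin>:5: RuntimeWarning: Mean of empty slice.
  ret = ret.dtype.type(ret / rcount)
```

The loupe hasn't moved: its cup rim is at (467.5,232.3), against about (470,230) predicted for a level hang. Handing in.

```bash
python3 -c "
from plant import job,manip
print(job.close_job(), manip.get_t())"
```

```text
the job is handed in; nothing more can be done
the job is handed in; nothing more can be done
```

The job is handed in at about 57 s of robot time (verdict not shown): the loupe hangs released at mid-bar, and the movement, dial and bezel are stacked in order on the plate, each within about 2.5 mm of centre by camera; I viewed 11 pictures, one over the limit of 10.

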